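# Purge the air line with the spring-centred lever valve

## Robot

A 7-joint arm with a two-finger parallel gripper is mounted at the origin on a cart in front of the work surface, level with it; the furniture and walls round the work are solid. World frame = base frame: x ahead of the robot, y to its left, z up, the work surface at z = 0. Lengths are in m, angles in rad, forces in N, time in s.
With the tool pointing down it reaches from about 0.4 to 0.85 m from the base axis. Payload 10.4 kg.
Tool frame: the origin (TCP) lies between the finger pads; the fingertips stand 17 mm ahead of it and the grasp point (between the pads) lies 2 mm behind it; x points along the fingers, y is the direction in which the jaws open and shut, and the axes are right-handed (so a half turn about x gives the same grasp; the last joint's range is limited). The gripper opens to 87 mm and grips with 3 to 60 N. Pads are 19 mm wide; open, the fingers measure 117 mm over their backs; the gripper's body (75 mm by 190 mm) begins 51 mm behind the grasp point.
Start: joints at [1.271, 0.332, -0.065, 1.46, 0.022, 1.35, -0.088], TCP at [0.171, -0.601, 0.24] pointing down, gripper open.
Joint ranges: [-2.6, 2.6], [-0.5, 2.12], [-1.47, 1.34], [0.16, 2.42], [-1.27, 4.41], [0.06, 2.06], [-2.6, 2.6]. Speed limits (rad/s): [2.22, 2.22, 2.79, 2.79, 3.14, 3.14, 3.14].

## Interface

Orientations are given as a unit quaternion [x, y, z, w].
In Python, from bench import r, optics, close_job gives the robot as it stands.
- The arm moves only by the shell command python3 -m inch 'ROWS' [OPENING] [FORCE]. ROWS is JSON, a list of rows, each an object with "translation": the shift along the tool's x, y, z in cm, a list of three; "spin": the turn about the tool's x in degrees. In form: [{"translation": [tx, ty, tz], "spin": spin}, ...]. A call has 1 to 20 rows; each row shifts and turns the pose as measured when the row begins, along the tool's axes as they then stand; what a row does not reach is not made up. A row lasts 1/8 s, in which the tool goes at most 62.5 mm and 10.7 degrees, less where a joint would pass 70% of its speed; a pose out of reach is approached as far as the arm can. A call is refused whole if a number of a shift passes 6.25 or a number of a turn 10.7, either way. A call with a gripper value outside its range is refused whole. OPENING is the closure, from 0 (fully open) to 1 (shut), set as the call begins (- or left out, the last holds). The fingers move at their own pace and stop on an object; FORCE is the grip in N (left out, the last holds). Time passes only in rows, so rows that do not move let the fingers close. It gives the time, the measured TCP pose, the force and the opening at its end, in the units of the state.
- r.read_state(): the state, without advancing time (a new reading comes with each control period).
- optics.camera(name): name is "scene" or "top" or "wrist"; returns the picture (400x640x3 uint8, red, green, blue); there is no depth.
- optics.camera_model(name): a dict with "camera_matrix" (3x3 intrinsics, pixels), "world_from_camera" (4x4, takes a point from camera to world coordinates); the wrist camera has in their place "tool_from_camera" (4x4, takes a point from camera to tool coordinates, whose origin is the TCP and whose axes are the tool frame's). Camera axes: x right, y down, z forward; pixel columns grow to the right and rows downward; lengths in m; the calibration is good to about 2 mm. The wrist camera is an equidistant fisheye: a pixel r from the principal point sees the ray r / f radians off the axis. A picture is of the moment at which its call begins: read the wrist's pose just before it. camera_model takes no time and is no camera call.
- close_job(): hands the job in, once; it reports no verdict.
The state is a dict: "time": time; "joint_positions": joint angles; "joint_vel": joint speeds; "joint_torque": joint torques, N m; "ee_pos": TCP position; "eef_rot": TCP orientation; "ft_force": force on the tool from outside, world axes, zero at the start; "torque": the same for the moment, N m; "width": finger opening in m.
Only numpy, scipy, OpenCV 4.12 (cv2) and the standard library are available. Lean on these libraries where they do the work, as an engineer would, in place of code of your own. Each camera call takes 0.05 s, during which the arm holds its last target.

## Task

Purge the air line of the clinic trolley: push the lever with the blue knob right over to the side of its green dot, keep it there for at least two seconds, then let it come back to the middle. Do not lean it over to its red side, do not work the yellow-knobbed lever, and leave the white medicine bottle standing where it is.

Things in the scene. Friction and masses are not known exactly. Their poses are not given: they have to be found in the camera images.
- blue_knob (a point): Centre of the blue ball knob (32 mm) on a valve's lever, 150 mm above the trolley top when upright. Axes turn with the lever; upright: z up, y level towards the green dot (red dot at -y), x along the hinge. Green and red dot, 21 mm, lie on the block's top 36 mm either side of the lever. Fixed grey block 66x100 mm, 48 mm high, base plate 86x116 mm; the 100 and 116 mm run along y.
- blue_lever (a joint): Lean of the blue lever, rad: 0 upright, + towards green, stops at +-0.5; open from 0.35. Hinge level, 110 mm below the knob's centre. Steel stem 11 mm thick, collar 18 mm just under the knob. Spring 1.5 N m/rad (6 N at the knob when well over) recentres it in half a second without overshoot.
- yellow_lever (a joint): Lean of the lever with the yellow knob, rad, 0 upright, not to be worked. Its valve is otherwise identical and stands beside the blue one, 15 cm or more away centre to centre; which is left and which right changes.
- bottle_centre (a point): Centre, half-way up, of the white medicine bottle with a green label stripe (39 mm across, 104 mm high) standing behind the valves; z along the bottle, up. To be left standing. (A tape roll, a gauze pack and a small vial, all lower, also lie about.)
There are look-alikes about, which are no part of the job. Leave any orange look-alike of the part that bears bottle_centre alone.

How it is judged:
On the way:
1. the blue-knobbed lever is held over to its green side (lean over 0.35 rad) for 2 s on end (value of joint blue_lever above 0.35 rad), for 2 s.
At the end, for the whole second after the job is handed in: After the two-second push the blue-knobbed lever is back upright (within 0.1 rad) and at rest; the yellow-knobbed lever is upright (within 0.1 rad); the bottle stands (within 10 degrees) within 30 mm of where it was (value of joint blue_lever between -0.1 and 0.1 rad and velocity of joint blue_lever between -0.1 and 0.1 rad/s and value of joint yellow_lever between -0.1 and 0.1 rad and angle between bottle_centre's own z axis and vertical below 0.17 rad and distance of bottle_centre from where it was at the start of the episode below 0.03 m); the robot touches nothing.
It fails at once if the blue-knobbed lever is leaned over to its red side (more than 0.2 rad) (value of joint blue_lever below -0.2 rad).
It fails at once if the yellow-knobbed lever is worked (more than 0.2 rad either way) (value of joint yellow_lever above 0.2 rad or value of joint yellow_lever below -0.2 rad).
It fails at once if the medicine bottle is tipped by more than 0.35 rad or shifted by more than 30 mm (angle between bottle_centre's own z axis and vertical above 0.35 rad or distance of bottle_centre from where it was at the start of the episode above 0.03 m).
It also fails if it takes over 32 s, if anything falls off the work surface, if the arm or the gripper's body presses on something with over 40 N, if the wrist force passes 120 N, or if a joint passes its speed limit or range.

## Working session

There is one attempt and no reset: what is moved stays moved. The work goes in short steps, Python scripts to look and compute and a shell command to move; the robot and the scene stay as the last step left them, time stands still between calls to the robot, and variables do not carry over. Pictures are saved under pics/ and viewed, and the job is handed in when it is done.

```bash
mkdir -p pics; ls; python3 - <<'E'
from bench import r, optics
import cv2
s=r.read_state()
print(s)
for n in ("scene","top","wrist"):
    cv2.imwrite(f"pics/{n}0.png",optics.camera(n)[:,:,::-1])
    print(n,optics.camera_model(n))
E
```

```text
pics
{'time': 0.0, 'joint_positions': array([ 1.27138108,  0.33284617, -0.06471942,  1.46093337,  0.02160128,
        1.34987832, -0.08849525]), 'joint_vel': array([-0.00066139, -0.00067185,  0.0004945 ,  0.00137731,  0.00106843,
        0.00057477,  0.0002822 ]), 'joint_torque': array([ 9.24808091e-06, -6.23243737e+01,  2.48102011e-02, -3.89897239e+01,
       -6.12826715e-02,  4.00313688e-02,  1.35512933e-04]), 'ee_pos': array([ 0.17071869, -0.60086482,  0.23877381]), 'eef_rot': array([-0.70025529, -0.09804857,  0.70042943, -0.09709594]), 'ft_force': array([ 0.5546206 , -0.30899387, -0.50067617]), 'torque': array([ 0.01349966,  0.07786092, -0.01376363]), 'width': 0.08739283701961657}
scene {'camera_matrix': array([[472.14013514,   0.        , 322.91232681],
       [  0.        , 472.14013514, 203.20400499],
       [  0.        ,   0.        ,   1.        ]]), 'world_from_camera': array([[-0.84903469, -0.36838082,  0.37872901,  0.24834143],
       [-0.52799669,  0.56587651, -0.63324819,  0.67845522],
       [ 0.01896264, -0.73761734, -0.67495264,  0.73590804],
       [ 0.        ,  0
[... 324 characters left out ...]
1657996, -0.03094437,  0.10945338],
       [ 0.03246358, -0.10094433, -0.99436229,  0.97407757],
       [ 0.        ,  0.        ,  0.        ,  1.        ]])}
wrist {'camera_matrix': array([[309.70691629,   0.        , 321.65591979],
       [  0.        , 309.70691629, 200.65237092],
       [  0.        ,   0.        ,   1.        ]]), 'tool_from_camera': array([[ 9.70102508e-04, -3.02745945e-01,  9.53070801e-01,
        -1.45990384e-01],
       [ 9.99999521e-01,  1.73008540e-04, -9.62913153e-04,
         3.67453210e-04],
       [ 1.26628665e-04,  9.53071279e-01,  3.02745968e-01,
        -8.30018555e-02],
       [ 0.00000000e+00,  0.00000000e+00,  0.00000000e+00,
         1.00000000e+00]])}
```

View pics/scene0.png

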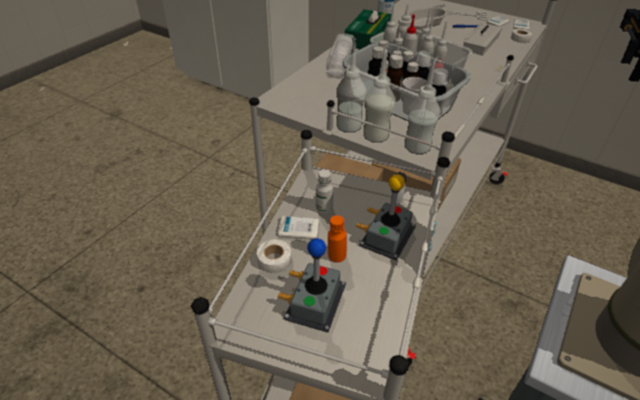

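View pics/top0.png

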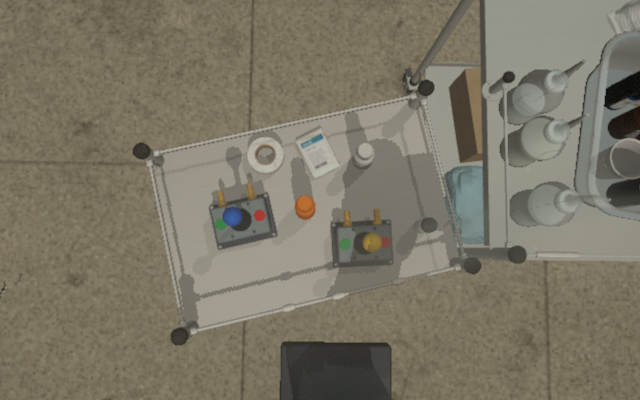

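View pics/wrist0.png

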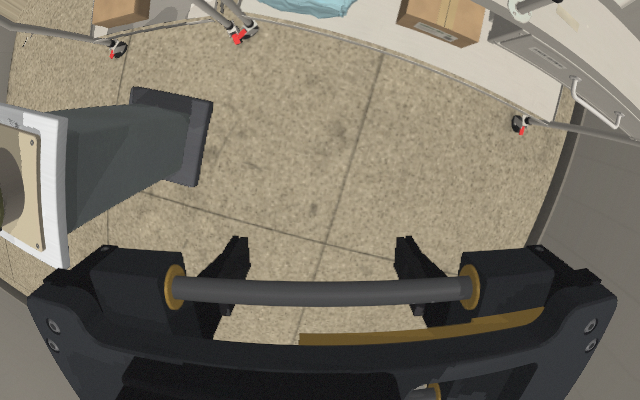

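Top view: blue knob (233,217), its green dot (221,224), red dot (260,215), yellow knob (372,243), white bottle (364,155), and the orange look-alike bottle (305,207), which I leave alone. The scene view shows the blue knob at (317,247) and the white bottle at (324,190). Now the measurements and an enlarged crop.

```bash
cat > h.py <<'E'
import numpy as np, cv2
from bench import r, optics
from scipy.spatial.transform import Rotation as R
def ray(n,uv):
    m=optics.camera_model(n);K=m["camera_matrix"];T=m["world_from_camera"]
    d=T[:3,:3]@np.linalg.inv(K)@np.array([uv[0],uv[1],1.]);return T[:3,3],d/np.linalg.norm(d)
def onz(n,uv,z):
    o,d=ray(n,uv);return o+d*(z-o[2])/d[2]
def tri(a,b):
    (o1,d1),(o2,d2)=ray("scene",a),ray("top",b)
    t=np.linalg.lstsq(np.c_[d1,-d2],o2-o1,rcond=None)[0]
    p,q=o1+t[0]*d1,o2+t[1]*d2;return (p+q)/2,np.linalg.norm(p-q)
def blobs(im,lo,hi,amin=15):
    h=cv2.cvtColor(im,cv2.COLOR_RGB2HSV);m=cv2.inRange(h,np.array(lo),np.array(hi))
    n,l,s,c=cv2.connectedComponentsWithStats(m);return [(c[i].round(1).tolist(),s[i].tolist()) for i in range(1,n) if s[i][4]>=amin]
E
python3 - <<'E'
from h import *
ims={n:cv2.imread(f"pics/{n}0.png")[:,:,::-1] for n in("scene","top")}
for n,im in ims.items():
    for c,lo,hi in(("blue",(108,150,60),(125,255,255)),("yel",(18,150,80),(28,255,255)),("green",(50,120,60),(75,255,255)),("red",(0,180,90),(4,255,255)),("red2",(174,150,90),(180,255,255))):
        print(n,c,[b for b in blobs(im.copy(),lo,hi)])
t=ims["top"];s=ims["scene"]
a=cv2.resize(t[130:280,190:410],None,fx=3.4,fy=3.4,interpolation=2)[:,:,::-1]
cv2.imwrite("pics/tc.png",a)
cv2.imwrite("pics/sc.png",cv2.resize(s[150:340,230:450],None,fx=3,fy=3,interpolation=2)[:,:,::-1])
E
```

```text
scene blue [([463.9, 25.8], [454, 25, 22, 2, 26]), ([316.4, 247.4], [308, 239, 18, 18, 249])]
scene yel [([396.2, 181.6], [389, 174, 16, 16, 200]), ([294.6, 273.5], [290, 272, 9, 4, 21]), ([283.9, 295.8], [279, 294, 11, 5, 28])]
scene green [([383.3, 230.1], [379, 227, 10, 7, 55]), ([309.0, 300.6], [304, 296, 11, 10, 83])]
scene red [([412.0, 27.8], [408, 21, 8, 12, 37]), ([397.6, 209.4], [395, 207, 6, 6, 29]), ([322.7, 270.5], [320, 267, 7, 8, 51]), ([411.1, 354.4], [408, 349, 8, 10, 40])]
scene red2 []
top blue [([232.0, 217.9], [226, 211, 13, 14, 120])]
top yel [([367.0, 242.8], [365, 238, 5, 11, 39])]
top green [([220.2, 224.1], [216, 220, 10, 9, 70])]
top red []
top red2 []
```

View pics/tc.png

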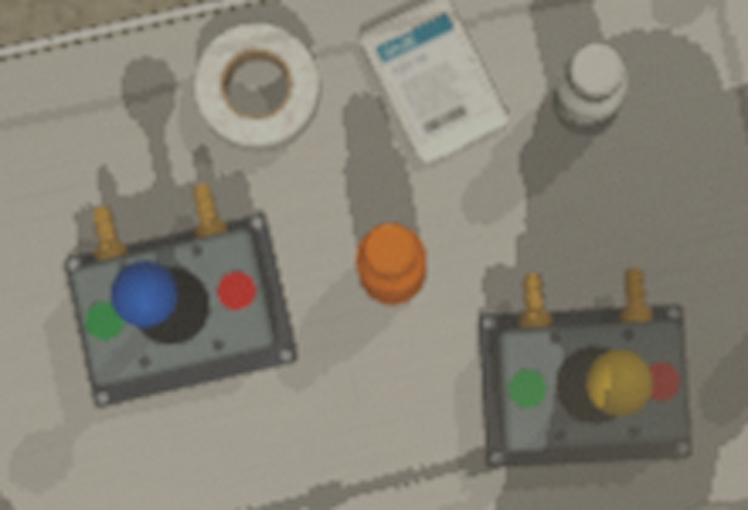

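View pics/sc.png

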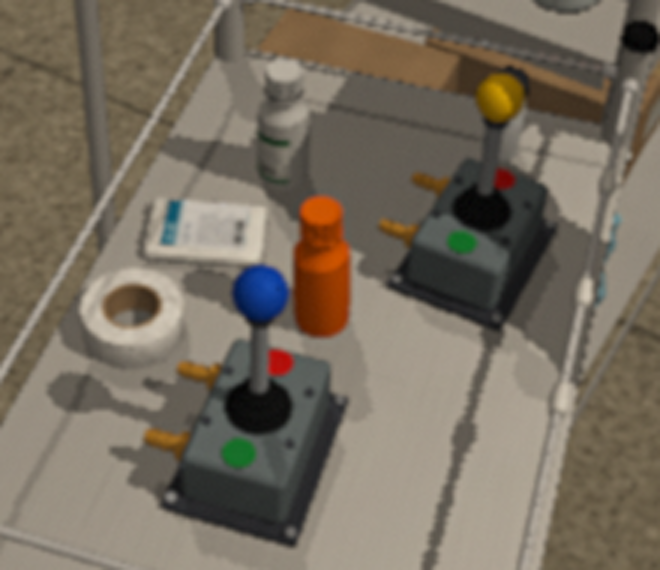

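The crops show one blue-knobbed lever (knob top crop (145,295)). Its green dot is on the left (+y) and its red dot on the right. The yellow lever is about 25 cm to the right.

```bash
python3 - <<'E'
from h import *
p,e=tri((316.6,247.4),(232.3,217.3));print("knob",p,e)
p,e=tri((396.6,182),(371.5,243));print("yknob",p,e)
g=onz("top",(220.2,224.1),.048);rd=onz("top",(259.6,215.5),.048);print("green/red top",g,rd,np.linalg.norm(g-rd),"mid",(g+rd)/2, "yaw",np.degrees(np.arctan2(*(g-rd)[1::-1])))
print("green/red scene",onz("scene",(309,300.6),.048),onz("scene",(322.7,270.5),.048))
print("bottle top",onz("top",(365,150),.104),"orange",onz("top",(305,205),.104),"tape",onz("top",(265,155),.02))
for uv in((152,160),(190,331),(420,98),(460,265)):print("rail",onz("top",uv,.05))
print(R.from_quat(r.read_state()["eef_rot"]).as_matrix())
E
```

```text
knob [0.52769264 0.22618856 0.14914294] 0.002090678854678574
yknob [ 0.48870017 -0.00067021  0.15058644] 0.0008327228471289216
green/red top [0.51999289 0.26148672 0.048     ] [0.53674064 0.19054056 0.048     ] 0.07289611785983875 mid [0.52836677 0.22601364 0.048     ] yaw 103.28224598956463
green/red scene [0.52075072 0.26209127 0.048     ] [0.53634875 0.19137605 0.048     ]
bottle top [0.65072888 0.00484705 0.104     ] orange [0.55251852 0.10814441 0.104     ] tape [0.65395833 0.18567634 0.02      ]
rail [0.63517159 0.38899754 0.05      ]
rail [0.32979443 0.30807937 0.05      ]
rail [ 0.76291062 -0.10517816  0.05      ]
rail [ 0.45175584 -0.17663823  0.05      ]
[[-3.56551579e-04  2.73272036e-01 -9.61936727e-01]
 [ 1.02492495e-03 -9.61936183e-01 -2.73272262e-01]
 [-9.99999411e-01 -1.08334861e-03  6.28965377e-05]]
```

```bash
python3 - <<'E'
from h import *
for n,a,b in(("FL trolley post near",(398,364),(179,337)),("FL far",(202,306),(142,151)),("post back-right",(307,138),(427,88)),("post right near",(443,162),(472,266)),("tall table corner",(448,137),(517,254)),("tall far corner",(331,104),(508,77)),("bottleA",(376,80),(560,128)),("orange",(337,220),(305,205)),("bottle",(324,176),(365.5,149))):
    print(n,*tri(a,b))
E
```

```text
FL trolley post near [0.32880793 0.31592918 0.09870576] 0.0024904093716254885
FL far [0.64241088 0.3929105  0.09518047] 0.001377326902713637
post back-right [ 0.770896   -0.11087763  0.08283794] 0.001872773046506698
post right near [ 0.45266458 -0.18233697  0.09802373] 0.00211470247972216
tall table corner [ 0.47335988 -0.25479553  0.11569707] 0.00021930985181120832
tall far corner [ 0.78972543 -0.2537799   0.09942811] 0.0009997753184351119
bottleA [ 0.68486804 -0.30330288  0.17596524] 0.012294243844875225
orange [0.5544066  0.1089059  0.10207923] 0.003760485616329443
bottle [0.65322053 0.00232317 0.09457132] 0.0025671173173695133
```

Measurements agree: knob height is 0.149 (given 0.150), dot spacing is 73 mm (given 72), and the midpoint of the dots lies under the knob. The push direction is (-0.23, 0.973), within 3° of the tool's -y, so no spin is needed. I'll shut the fingers and approach from the red side.

```bash
python3 -m inch '[{"translation":[-1,-3.4,-2.6],"spin":0},{"translation":[-1,-3.4,-2.6],"spin":0},{"translation":[0,-3.4,-2.6],"spin":0},{"translation":[0,-3.4,-2.6],"spin":0},{"translation":[0,-3.4,-2.6],"spin":0},{"translation":[0,-3.4,-3.4],"spin":0},{"translation":[0,-3.4,-3.4],"spin":0}]' 1 20; python3 -c "
from h import *
s=r.read_state();print(s['joint_positions'].round(2));T=R.from_quat(s['eef_rot']).as_matrix();print(T.round(3));print((T.T@(np.array([.545,.153,.24])-s['ee_pos'])*100).round(2))"
```

```text
time: 1.02
ee_pos: [0.2972, -0.3111, 0.2575]
eef_rot: [-0.7, -0.097, 0.701, -0.094]
ft_force: [0.8, -0.2, 0.7]
width: 0.025
[ 1.03 -0.09 -0.3   1.89 -0.03  1.34 -0.57]
[[-0.003  0.268 -0.963]
 [ 0.003 -0.963 -0.268]
 [-1.    -0.004  0.002]]
[  1.82 -38.08 -36.3 ]
```

```bash
python3 -m inch '[{"translation":[0,-3.8,-3.6],"spin":0},{"translation":[0,-3.8,-3.6],"spin":0},{"translation":[0,-3.8,-3.6],"spin":0},{"translation":[0,-3.8,-3.6],"spin":0},{"translation":[0,-3.8,-3.6],"spin":0},{"translation":[0,-3.8,-3.6],"spin":0},{"translation":[0,-3.8,-3.6],"spin":0},{"translation":[0,-3,-3.6],"spin":0},{"translation":[0,-2,-2],"spin":0},{"translation":[0,0,0],"spin":0}]'; python3 -c "
from h import *
s=r.read_state();print(s['joint_positions'].round(2));T=R.from_quat(s['eef_rot']).as_matrix();print(T.round(3));print((T.T@(np.array([.545,.153,.24])-s['ee_pos'])*100).round(2))"
```

```text
time: 2.28
ee_pos: [0.5139, 0.0928, 0.2574]
eef_rot: [-0.7, -0.098, 0.701, -0.096]
ft_force: [-0.1, -0.8, -0.4]
width: 0.0005
[ 0.53  0.19 -0.88  1.67  0.14  1.36 -1.67]
[[-0.002  0.271 -0.963]
 [ 0.002 -0.963 -0.271]
 [-1.    -0.003  0.001]]
[ 1.75 -4.95 -4.63]
```

```bash
python3 -m inch '[{"translation":[0,-2.4,-2.4],"spin":0},{"translation":[0,-2.2,-2.2],"spin":0},{"translation":[3,0,0],"spin":0},{"translation":[3,0,0],"spin":0},{"translation":[0,0,0],"spin":0}]'; python3 -c "
from h import *
s=r.read_state();T=R.from_quat(s['eef_rot']).as_matrix();print((T.T@(np.array([.545,.153,.143])-s['ee_pos'])*100).round(2))
cv2.imwrite('pics/s1.png',optics.camera('scene')[:,:,::-1]);cv2.imwrite('pics/w1.png',optics.camera('wrist')[:,:,::-1])"
```

```text
time: 2.9
ee_pos: [0.546, 0.1451, 0.1955]
eef_rot: [-0.7, -0.094, 0.702, -0.095]
ft_force: [0.0, -0.8, 0.4]
width: 0.0
[ 5.25 -0.79 -0.14]
```

View pics/s1.png

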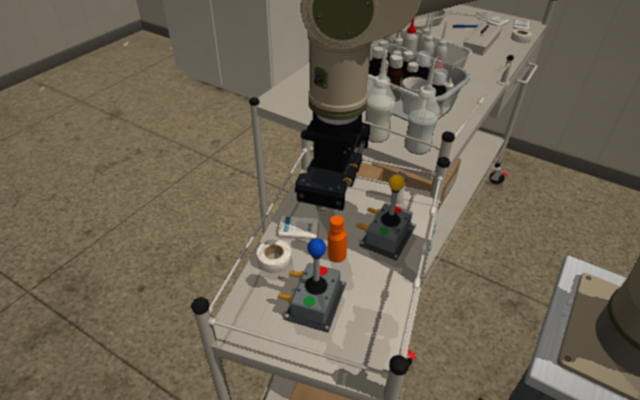

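View pics/w1.png

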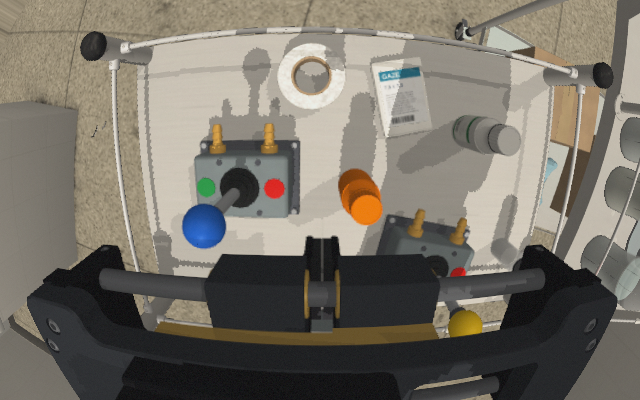

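```bash
python3 - <<'E'
from h import *
s=r.read_state();T=R.from_quat(s['eef_rot']).as_matrix();p=s['ee_pos']
m=optics.camera_model('wrist');Tc=m['tool_from_camera'];K=m['camera_matrix']
def w(P):
    c=Tc[:3,:3].T@(T.T@(P-p)-Tc[:3,3]);th=np.arccos(c[2]/np.linalg.norm(c));q=c[:2]/np.hypot(*c[:2])*th*K[0,0];return (q+K[:2,2]).round(0)
def sc(P):
    m=optics.camera_model('scene');c=m['world_from_camera'];c=c[:3,:3].T@(P-c[:3,3]);return (m['camera_matrix']@(c/c[2]))[:2].round(0)
tip=p+T[:,0]*.017
for n,P in(("knob",np.array([.528,.226,.149])),("yk",np.array([.489,-.001,.15])),("tcp",p),("tip",tip)):print(n,w(P),sc(P))
print(T.round(3))
E
python3 -c "
import cv2;a=cv2.imread('pics/s1.png');cv2.imwrite('pics/s1c.png',cv2.resize(a[120:280,240:440],None,fx=3.5,fy=3.5,interpolation=2))"
```

```text
knob [206. 225.] [317. 247.]
yk [464. 326.] [397. 182.]
tcp [321. 266.] [333. 195.]
tip [321. 251.] [333. 202.]
[[ 0.001  0.265 -0.964]
 [-0.001 -0.964 -0.265]
 [-1.     0.001 -0.001]]
```

View pics/s1c.png

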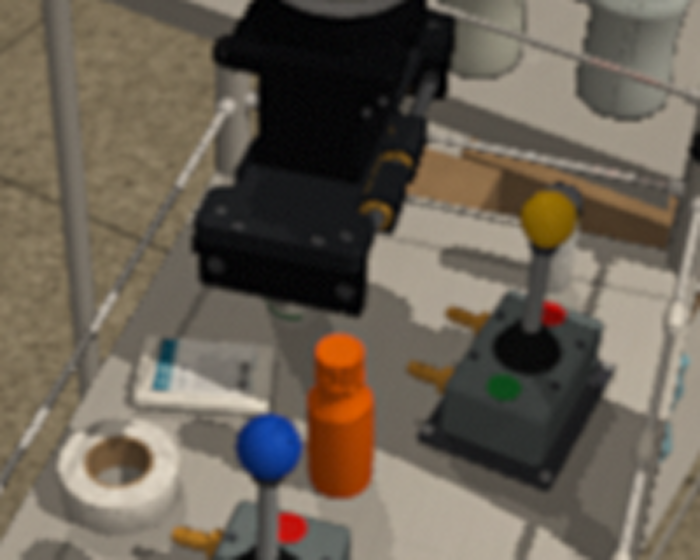

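The wrist-camera projection matches (knob predicted (206,225), seen (204,226)). I'm lowering beside the knob on the red side, then advancing to just short of contact.

```bash
python3 -m inch '[{"translation":[2.5,-0.4,0],"spin":0},{"translation":[2.5,-0.4,0],"spin":0},{"translation":[0.5,-0.4,0],"spin":0},{"translation":[0,-1.5,0],"spin":0},{"translation":[0,-1.0,0],"spin":0},{"translation":[0,0,0],"spin":0}]'; python3 -c "
from h import *
s=r.read_state();p=s['ee_pos'];print('gap',.0985-(-.23*p[0]+.973*p[1]),'lat',.973*p[0]+.23*p[1]-.5657)
cv2.imwrite('pics/w2.png',optics.camera('wrist')[:,:,::-1])"
```

```text
time: 3.75
ee_pos: [0.5412, 0.1834, 0.1508]
eef_rot: [0.705, 0.093, -0.696, 0.094]
ft_force: [-0.4, -0.0, -0.0]
width: 0.0008
gap 0.044488712001309536 lat 0.0030712460669758412
```

View pics/w2.png

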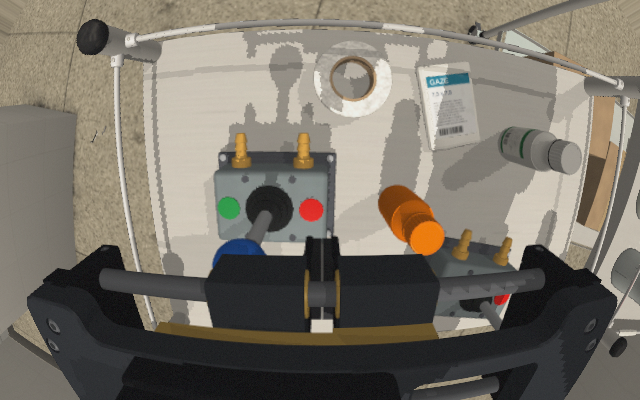

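Clear of everything, with about 13 mm to contact. Now the push, in small steps.

```bash
python3 -m inch '[{"translation":[0.8,-0.3,0.2],"spin":0},{"translation":[0.4,-0.8,0.1],"spin":0},{"translation":[0,-0.8,0],"spin":0},{"translation":[0,-0.8,0],"spin":0},{"translation":[0,-0.8,0],"spin":0},{"translation":[0,0,0],"spin":0}]'; python3 -c "
from h import *
s=r.read_state();p=s['ee_pos'];print('gap',.0985-(-.23*p[0]+.973*p[1]),'lat',.973*p[0]+.23*p[1]-.5657, s['ft_force'])
cv2.imwrite('pics/s3.png',cv2.resize(optics.camera('scene')[150:340,230:450],None,fx=3,fy=3)[:,:,::-1])"
```

```text
time: 4.55
ee_pos: [0.5293, 0.217, 0.138]
eef_rot: [0.706, 0.092, -0.696, 0.094]
ft_force: [0.2, -0.8, 0.3]
width: 0.0003
gap 0.009104861239523906 lat -0.0007338455588838944 [ 0.20217961 -0.79314301  0.3213234 ]
```

View pics/s3.png

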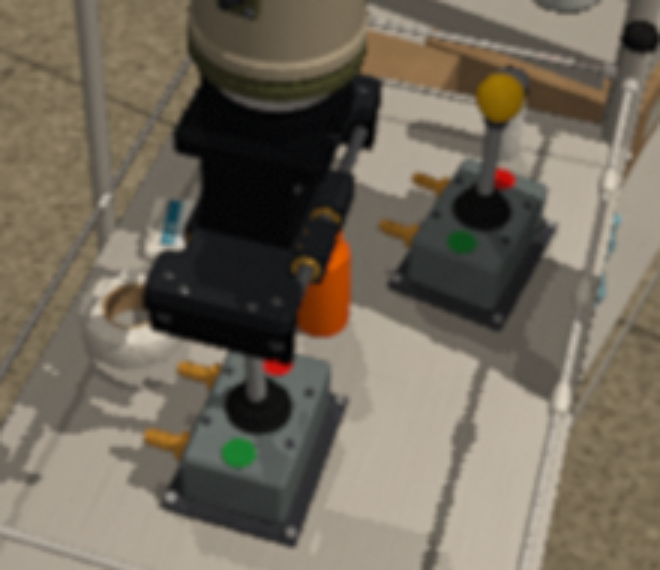

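The lever's lean isn't readable here because the body hides the knob. I'll take the wrist view before going on.

```bash
python3 -c "
from h import *
cv2.imwrite('pics/w3.png',optics.camera('wrist')[:,:,::-1])"
```

```text
(no output)
```

View pics/w3.png

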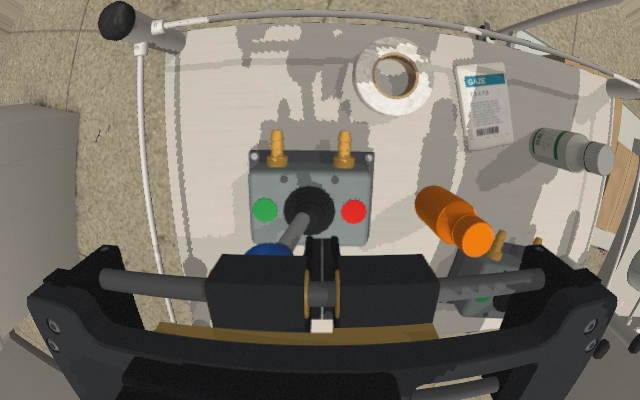

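```bash
cat >> h.py <<'E'
def wproj(P):
    s=r.read_state();T=R.from_quat(s['eef_rot']).as_matrix();p=s['ee_pos']
    m=optics.camera_model('wrist');Tc=m['tool_from_camera'];K=m['camera_matrix']
    c=Tc[:3,:3].T@(T.T@(P-p)-Tc[:3,3]);th=np.arccos(c[2]/np.linalg.norm(c));return (c[:2]/np.hypot(*c[:2])*th*K[0,0]+K[:2,2]).round(0)
G=np.array([-.23,.973,0]);H=np.array([.528,.226,.040])
def table():
    for a in(0,.1,.2,.3,.35,.4,.45,.5):
        u=G*np.sin(a)+np.array([0,0,np.cos(a)]);print(a,"knob",wproj(H+.11*u),"stem@75mm",wproj(H+.075*u))
E
python3 -c "
from h import *
table()
cv2.imwrite('pics/w3c.png',cv2.resize(cv2.imread('pics/w3.png')[180:280,200:400],None,fx=4,fy=4,interpolation=2))"
```

```text
0 knob [302. 275.] stem@75mm [305. 246.]
0.1 knob [280. 274.] stem@75mm [293. 245.]
0.2 knob [260. 271.] stem@75mm [281. 244.]
0.3 knob [241. 267.] stem@75mm [269. 242.]
0.35 knob [232. 265.] stem@75mm [264. 241.]
0.4 knob [224. 263.] stem@75mm [259. 240.]
0.45 knob [217. 260.] stem@75mm [254. 239.]
0.5 knob [210. 258.] stem@75mm [250. 237.]
```

View pics/w3c.png

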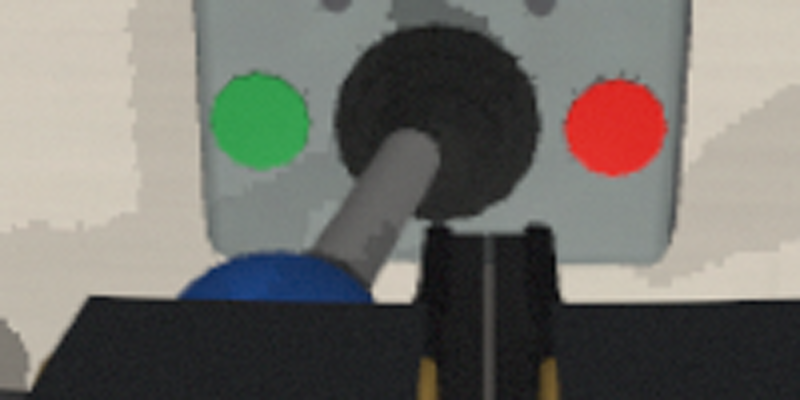

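The stem and ball give a lean of about +0.155 towards green, so contact is good. About 31 mm more reaches 0.45.

```bash
python3 -m inch '[{"translation":[0.2,-0.9,0],"spin":0},{"translation":[0.2,-0.9,0],"spin":0},{"translation":[0,-0.8,0],"spin":0},{"translation":[0,-0.5,0],"spin":0},{"translation":[0,0,0],"spin":0}]'; python3 -c "
from h import *
s=r.read_state();p=s['ee_pos'];print('gap',.0985-(-.23*p[0]+.973*p[1]),'lat',.973*p[0]+.23*p[1]-.5657, s['ft_force']);table()
cv2.imwrite('pics/w4.png',cv2.resize(optics.camera('wrist')[160:280,180:380],None,fx=4,fy=4,interpolation=2)[:,:,::-1])"
```

```text
time: 5.28
ee_pos: [0.5222, 0.2448, 0.1324]
eef_rot: [0.706, 0.089, -0.697, 0.094]
ft_force: [1.0, -3.8, 3.7]
width: 0.0008
gap -0.019628107122893174 lat -0.0012631444553665716 [ 0.99677022 -3.75657693  3.72067778]
0 knob [362. 281.] stem@75mm [354. 250.]
0.1 knob [339. 280.] stem@75mm [342. 249.]
0.2 knob [317. 278.] stem@75mm [329. 248.]
0.3 knob [296. 275.] stem@75mm [317. 247.]
0.35 knob [286. 273.] stem@75mm [311. 246.]
0.4 knob [276. 270.] stem@75mm [305. 245.]
0.45 knob [267. 268.] stem@75mm [300. 243.]
0.5 knob [259. 265.] stem@75mm [295. 242.]
```

View pics/w4.png

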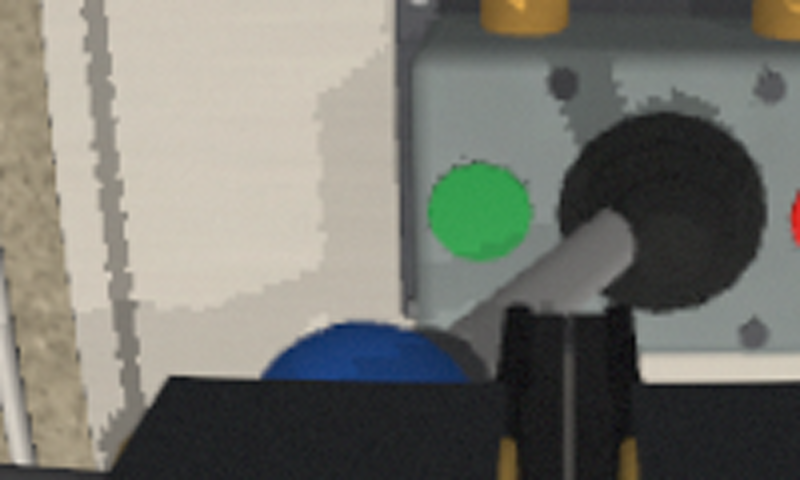

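The ball centre is at about x=271 and the force is about 5.4 N, both consistent with a lean of about 0.43. I'll go a touch more, then hold in two calls, checking for creep between them.

```bash
python3 -m inch '[{"translation":[0,-0.3,0],"spin":0},{"translation":[0,0,0],"spin":0},{"translation":[0,0,0],"spin":0},{"translation":[0,0,0],"spin":0},{"translation":[0,0,0],"spin":0},{"translation":[0,0,0],"spin":0},{"translation":[0,0,0],"spin":0},{"translation":[0,0,0],"spin":0},{"translation":[0,0,0],"spin":0}]'; python3 -c "
from h import *
s=r.read_state();p=s['ee_pos'];print('gap',.0985-(-.23*p[0]+.973*p[1]),'lat',.973*p[0]+.23*p[1]-.5657, s['ft_force']);table()
cv2.imwrite('pics/w5.png',cv2.resize(optics.camera('wrist')[160:280,180:380],None,fx=4,fy=4,interpolation=2)[:,:,::-1])"
```

```text
time: 6.45
ee_pos: [0.5218, 0.2467, 0.1319]
eef_rot: [0.706, 0.087, -0.697, 0.095]
ft_force: [1.3, -5.1, 3.3]
width: 0.0005
gap -0.021507725655563345 lat -0.0012780263280640636 [ 1.33705716 -5.10642133  3.30386547]
0 knob [366. 281.] stem@75mm [357. 250.]
0.1 knob [343. 281.] stem@75mm [345. 250.]
0.2 knob [321. 279.] stem@75mm [332. 249.]
0.3 knob [300. 275.] stem@75mm [320. 247.]
0.35 knob [289. 273.] stem@75mm [314. 246.]
0.4 knob [280. 271.] stem@75mm [308. 245.]
0.45 knob [271. 269.] stem@75mm [303. 244.]
0.5 knob [262. 266.] stem@75mm [297. 243.]
```

View pics/w5.png

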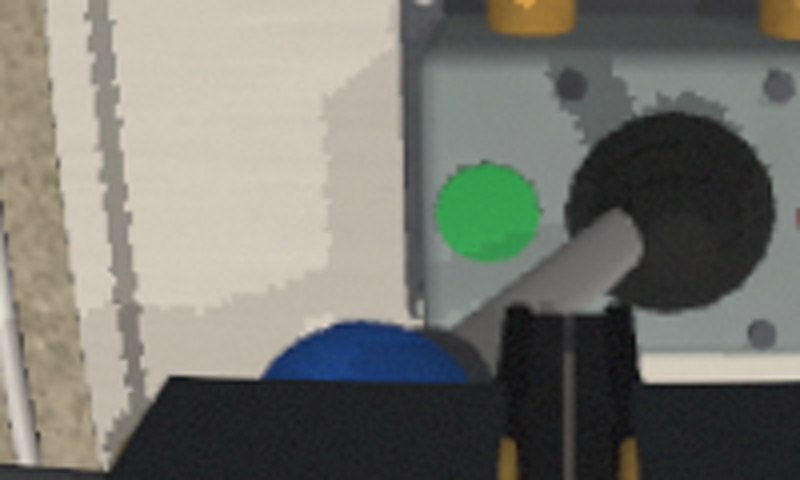

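It's steady at about 0.45. Holding another 2.5 s.

```bash
python3 -m inch '[{"translation":[0,-0.1,0],"spin":0},{"translation":[0,0,0],"spin":0},{"translation":[0,0,0],"spin":0},{"translation":[0,0,0],"spin":0},{"translation":[0,0,0],"spin":0},{"translation":[0,0,0],"spin":0},{"translation":[0,0,0],"spin":0},{"translation":[0,0,0],"spin":0},{"translation":[0,0,0],"spin":0},{"translation":[0,0,0],"spin":0},{"translation":[0,0,0],"spin":0},{"translation":[0,0,0],"spin":0},{"translation":[0,0,0],"spin":0},{"translation":[0,0,0],"spin":0},{"translation":[0,0,0],"spin":0},{"translation":[0,0,0],"spin":0},{"translation":[0,0,0],"spin":0},{"translation":[0,0,0],"spin":0},{"translation":[0,0,0],"spin":0},{"translation":[0,0,0],"spin":0}]'; python3 -c "
from h import *
s=r.read_state();p=s['ee_pos'];print('gap',.0985-(-.23*p[0]+.973*p[1]),s['ft_force'],R.from_quat(s['eef_rot']).as_matrix().round(3))
table()
cv2.imwrite('pics/w6.png',cv2.resize(optics.camera('wrist')[160:280,180:380],None,fx=4,fy=4,interpolation=2)[:,:,::-1])"
```

```text
time: 9.0
ee_pos: [0.5217, 0.2472, 0.1318]
eef_rot: [0.706, 0.087, -0.697, 0.095]
ft_force: [1.2, -4.0, 2.5]
width: 0.0004
gap -0.022001722215150732 [ 1.20536167 -4.026997    2.4821368 ] [[ 0.014  0.255 -0.967]
 [-0.01  -0.967 -0.255]
 [-1.     0.013 -0.011]]
0 knob [367. 281.] stem@75mm [358. 250.]
0.1 knob [344. 281.] stem@75mm [346. 250.]
0.2 knob [322. 279.] stem@75mm [333. 249.]
0.3 knob [301. 276.] stem@75mm [321. 247.]
0.35 knob [290. 274.] stem@75mm [315. 246.]
0.4 knob [281. 271.] stem@75mm [309. 245.]
0.45 knob [272. 269.] stem@75mm [303. 244.]
0.5 knob [263. 266.] stem@75mm [298. 243.]
```

View pics/w6.png

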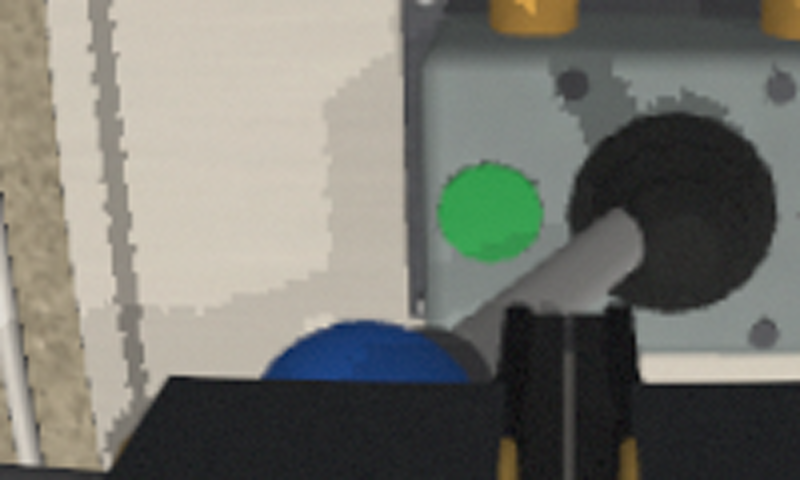

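Held at about 0.45 for over 3.5 s. Now I retreat towards the red side slowly enough for the lever to follow, then lift clear.

```bash
python3 -m inch '[{"translation":[0,1,0],"spin":0},{"translation":[0,1.2,0],"spin":0},{"translation":[0,1.2,0],"spin":0},{"translation":[0,1.2,0],"spin":0},{"translation":[-0.5,1.2,0],"spin":0},{"translation":[-1,1.2,0],"spin":0},{"translation":[-1,1,0],"spin":0},{"translation":[-3,0,0],"spin":0},{"translation":[-4,0,0],"spin":0},{"translation":[-4,0,0],"spin":0},{"translation":[0,4,3],"spin":0},{"translation":[0,4,3],"spin":0},{"translation":[0,4,3],"spin":0},{"translation":[0,4,3],"spin":0},{"translation":[0,4,3],"spin":0},{"translation":[0,0,0],"spin":0},{"translation":[0,0,0],"spin":0},{"translation":[0,0,0],"spin":0}]'; python3 -c "
from h import *
print(r.read_state()['ft_force'],abs(r.read_state()['joint_vel']).max())
cv2.imwrite('pics/s7.png',optics.camera('scene')[:,:,::-1]);cv2.imwrite('pics/t7.png',optics.camera('top')[:,:,::-1])"
```

```text
time: 11.3
ee_pos: [0.4456, -0.0704, 0.2803]
eef_rot: [0.708, 0.09, -0.694, 0.097]
ft_force: [-0.7, -0.1, -1.1]
width: 0.0004
[-0.72455102 -0.14146502 -1.06183835] 0.01097216815431553
```

View pics/s7.png

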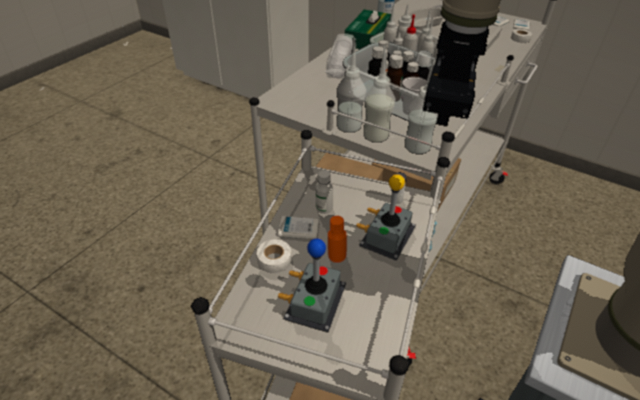

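View pics/t7.png

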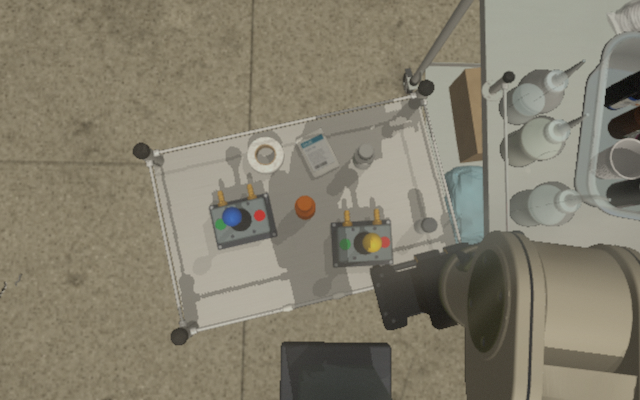

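```bash
python3 - <<'E'
from h import *
for n in("scene","top"):
    im=cv2.imread(f"pics/{n}7.png".replace("scene","s").replace("top","t"))[:,:,::-1].copy()
    print(n,blobs(im,(108,150,60),(125,255,255)),blobs(im,(18,150,80),(28,255,255))[:1])
    a=cv2.imread(f"pics/{n}0.png");b=cv2.imread(f"pics/{n[0]}7.png")
    x,y=(324,190) if n=="scene" else (364,155)
    t=cv2.cvtColor(a,6)[y-22:y+22,x-12:x+12];res=cv2.matchTemplate(cv2.cvtColor(b,6)[y-42:y+42,x-32:x+32],t,5);print("bottle shift px",np.array(cv2.minMaxLoc(res)[3])-20,res.max())
s=r.read_state();print(s['joint_torque'].round(1),s['time'])
E
```

```text
scene [([316.4, 247.4], [308, 239, 18, 18, 257])] [([396.5, 181.5], [388, 174, 18, 16, 215])]
bottle shift px [11 20] 0.55404234
top [([231.8, 218.1], [225, 212, 14, 13, 116])] [([374.2, 243.8], [368, 236, 14, 16, 144])]
bottle shift px [  2 -10] 0.41115427
[  0.3 -26.6   1.9 -39.5  -0.   -0.2  -0. ] 11.4
```

The knobs are back at their starting pixels. The bottle template match scored low because the arm's shadow falls on it, so I'm checking by crop.

```bash
python3 - <<'E'
import cv2,numpy as np
f=lambda p,x,y:cv2.resize(cv2.imread(p)[y-35:y+35,x-35:x+35],(290,290),interpolation=2)
cv2.imwrite("pics/cmp.png",np.vstack([np.hstack([f(f"pics/{a}0.png",x,y),f(f"pics/{a[0]}7.png",x,y)]) for a,x,y in(("scene",324,190),("top",364,155))]))
E
```

```text
(no output)
```

View pics/cmp.png

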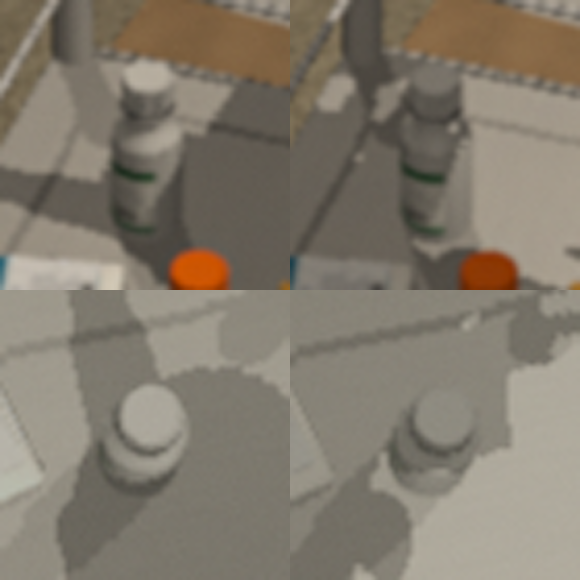

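The bottle is at the same pixels before and after, and it is standing. I'm handing in.

```bash
python3 -c "
from bench import close_job
print(close_job())"
```

```text
the job is handed in; nothing more can be done
None
```

I pushed the blue-knobbed lever over to its green side with closed fingers, held it there, let it spring back, and handed the job in at about 11.4 s of robot time. The hand-in reports no verdict.

- **Hold:** the wrist pictures put the lean at about 0.43–0.45 rad for more than 3.5 s. The force was about 5 N, which fits the spring. I read the lean from pictures; there was no direct joint reading.
- **Levers afterwards:** the blue knob is back within about 0.3 px of its starting pixels in both views. The yellow knob matches in the scene view. In the top view its detected centre moved from (367,243) to (374,244), because the first detection caught only part of the shaded ball; by eye it started at (372,243).
- **Bottle:** the automatic image match was inconclusive because the arm's shadow falls across the bottle. The before/after crops show it standing at the same pixels.
- **Robot:** at hand-in the gripper was well clear at z = 0.28 m, nearly still, with only sensor noise on the wrist force.

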